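# Close the pressure vessel

### The job

Three steel pressure vessels stand in blocks on the lab bench, their screw caps only started on the thread. Close the one whose cap has a single straight grip bar across its top: screw that cap clockwise until it stops tight, then let go. Leave the other two caps, with the round knob and with the cross grip, loose as they are.

Things in the scene. Friction and masses are not known exactly. Their poses are not given: they have to be found in the camera images.
- bar_cap_grip (a point): Centre of the steel grip bar on the cap to tighten, on the turning axis, about 0.145 m up. Bar: 62 mm long (this point's x), 16 mm thick (y: grip across it), 34 mm high (z up), standing on a round knurled cap 66 mm wide, 24 mm tall, on a fixed vessel in a 90 mm square block. This point is 17 mm above the cap's flat top. Nothing within 70 mm of the axis but the vessel rises over 50 mm.
- bar_cap (a joint): Turn of the bar cap, rad; grows as it turns clockwise seen from above, to a hard stop (tight) at 1.5. Starts at 0.25 to 0.75, so one grasp and a turn of 0.75 to 1.25 rad closes it. The steep thread lowers cap and bar 2.7 mm per rad. Turning takes about 0.12 N m; the cap stays where it is left.
- round_cap (a joint): Turn, rad, of a bystander cap with a round knurled knob 46 mm wide, 34 mm high; otherwise its cap, vessel, block, steel and height match the bar cap's. 0 is loosest, clockwise from above grows, stop at 1.5. It starts at 0 to 0.25 and is to be left alone (a brush that turns it under 0.2 rad does no harm).
- cross_cap (a joint): Turn, rad, of a bystander cap with two crossed bars, 62 mm across, 34 mm high; otherwise its cap, vessel, block, steel and height match the bar cap's. 0 is loosest, clockwise from above grows, stop at 1.5. It starts at 0 to 0.25 and is to be left alone (a brush that turns it under 0.2 rad does no harm).
Things that resemble listed ones, but are neither listed nor needed, are in the scene too. Leave any red or yellow look-alike of the part that bears cross_cap alone.

How it is judged:
At the end, for the whole second after the job is handed in: The bar cap is screwed down to within 0.14 rad (8 degrees) of its stop (joint above 1.36) and no longer turning; the round-knob cap and the cross-grip cap are still loose (each below 0.5 rad) (value of joint bar_cap above 1.36 rad and velocity of joint bar_cap between -0.05 and 0.05 rad/s and value of joint each of round_cap, cross_cap below 0.5 rad); the robot touches nothing.
It fails at once if the round-knob cap is screwed down (past 0.5 rad) (value of joint round_cap above 0.5 rad).
It fails at once if the cross-grip cap is screwed down (past 0.5 rad) (value of joint cross_cap above 0.5 rad).
It also fails if it takes over 35 s, if anything falls off the work surface, if the arm or the gripper's body presses on something with over 40 N, if the wrist force passes 120 N, or if a joint passes its speed limit or range.

### The arm

A 6-joint arm with a two-finger parallel gripper is mounted at the origin on the work surface. World frame = base frame: x ahead of the robot, y to its left, z up, the work surface at z = 0. Lengths are in m, angles in rad, forces in N, time in s.
With the tool pointing down it reaches from about 0.425 to 1.125 m from the base axis. Payload 14.9 kg.
Tool frame: the origin (TCP) lies midway between the tips of the shut fingers; the grasp point (between the pads) lies 19 mm behind it (robot.grip_point_offset is the distance from the TCP to the grasp point, in m); z points along the fingers, y is the line along which they close (so a half turn about z gives the same grasp; the last joint's range is limited). The gripper opens to 91 mm and grips with 3 to 60 N. Pads are 32 mm wide; open, the fingers measure 118 mm over their backs; the gripper's body (76 mm by 178 mm) begins 60 mm behind the grasp point.
Start: joints at [-1.321, 0.379, 1.734, -0, 1.028, -0.033], TCP at [0.195, -0.672, 0.214] pointing down, gripper open.
Joint ranges: [-2.77, 2.77], [-0.74, 2.19], [0, 2.66], [-1.06, 4.2], [0.31, 2.87], [-3.08, 3.08]. Speed limits (rad/s): [1.89, 1.89, 2.39, 3.14, 3.14, 3.14].

### API

Orientations are given as a unit quaternion [x, y, z, w].
In Python, from cell import robot gives the robot as it stands. The module is installed in compiled form; this text tells all that it offers.
- The arm moves only by the shell command python3 -m pendant 'ROWS' [OPENING] [FORCE]. ROWS is JSON, a list of rows, each a list of 6 numbers: the shift along the world's x, y, z in units of 500 mm (1.0 is 500 mm), then the turn, a rotation vector about the world's x, y, z in units of 180 degrees (1.0 is 180 degrees). In form: [[dx, dy, dz, wx, wy, wz], ...]. A call has 1 to 20 rows; each row is the pose to reach, as a shift and turn from the pose commanded when the call began, turning the shorter way round; what a row does not reach only later rows make up. A row lasts 1/12 s, in which the tool goes at most 41.7 mm and 7.16 degrees, less where a joint would pass 70% of its speed; a pose out of reach is approached as far as the arm can. A call with a number of a shift or a turn outside -1 to 1 is refused whole. A call with a gripper value outside its range is refused whole. OPENING is the opening, from -1 (shut) to 1 (fully open), so that 0 is half open, set as the call begins (- or left out, the last holds). The fingers move at their own pace and stop on an object; FORCE is the grip in N (left out, the last holds). Time passes only in rows, so rows that repeat a pose let the fingers close. It gives the time, the measured TCP pose, the force, the opening and the grip force at its end, in the units of the state.
- robot.sense(): the state, without advancing time (a new reading comes with each control period).
- robot.grab_frame(name): name is "scene" or "top" or "wrist"; returns (picture, depth): 384x512x3 uint8, red, green, blue; 384x512 float32, m along the optical axis (not along the pixel's ray), 0 where there is no reading.
- robot.camera_params(name): a dict with "fx", "fy", "cx", "cy" (pixels), "world_from_camera" (4x4, takes a point from camera to world coordinates). Camera axes: x right, y down, z forward; pixel columns grow to the right and rows downward; lengths in m; the calibration is good to about 2 mm. The wrist camera is an equidistant fisheye: a pixel r from the principal point sees the ray r / f radians off the axis. A picture is of the moment at which its call begins: read the wrist's pose just before it. camera_params takes no time and is no camera call; for the wrist camera it gives the pose at the moment of the call.
- robot.finish_job(): hands the job in; it is judged then, once.
The state is a dict: "clock": time; "qpos": joint angles; "qvel": joint speeds; "effort": joint torques, N m; "eef_pos": TCP position; "eef_rot": TCP orientation; "ft_force": force on the tool from outside, world axes, zero at the start; "wrist_torque": the same for the moment, N m; "finger_gap": finger opening in m; "gripper_force": force on a finger pad.
Only numpy, scipy, OpenCV 4.12 (cv2) and the standard library are available. Lean on these libraries where they do the work, as an engineer would, in place of code of your own. Each camera call takes 0.05 s, during which the arm holds its last target. There are 200 camera calls.

## Working session

There is one attempt and no reset: what is moved stays moved. The work goes in short steps, Python scripts to look and compute and a shell command to move; the robot and the scene stay as the last step left them, time stands still between calls to the robot, and variables do not carry over. Pictures are saved under pics/ and viewed, at most 10 in all, crops included, and the job is handed in when it is done.

```bash
mkdir -p pics; python3 - <<'E'
from cell import robot
import cv2,numpy as np
for n in("top","scene"):
    p,d=robot.grab_frame(n); cv2.imwrite(f"pics/{n}.png",p[:,:,::-1]); np.save(f"{n}.npy",d)
    c=robot.camera_params(n);print(n,c["fx"],c["cx"],c["cy"]);print(np.round(c["world_from_camera"],3))
s=robot.sense();print(s["clock"],s["eef_pos"],s["eef_rot"],s["finger_gap"])
E
```

```text
top 352.3687985801998 260.15447320431673 190.75297702265937
[[ 0.004 -0.971  0.239  0.359]
 [-1.    -0.004  0.001  0.035]
 [ 0.    -0.239 -0.971  0.849]
 [ 0.     0.     0.     1.   ]]
scene 403.67209555835444 259.51944085462867 189.25330659399748
[[ 0.425  0.5   -0.755  1.369]
 [ 0.905 -0.242  0.35  -0.37 ]
 [-0.007 -0.832 -0.555  0.728]
 [ 0.     0.     0.     1.   ]]
0.1 [ 0.19521446 -0.67184711  0.21331693] [ 9.90020509e-01  1.40922360e-01 -7.06347261e-05 -5.23735480e-04] 0.09100726055458876
```

View pics/top.png

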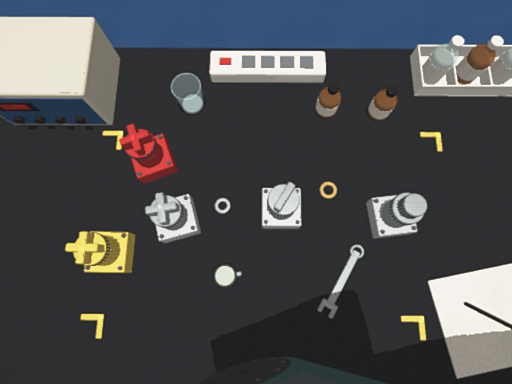

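View pics/scene.png

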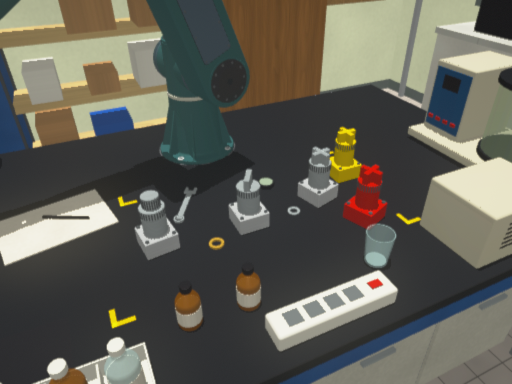

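Top view: steel cross grip at (163,210), single bar at (285,197), round knob at (408,207), red and yellow cross look-alikes at (138,141) and (88,248). The cap at (285,197) fits, because it has one straight bar. Next I'll enlarge it and measure.

```bash
python3 - <<'E'
from cell import robot
import cv2,numpy as np
p=cv2.imread("pics/top.png");cv2.imwrite("pics/crop.png",cv2.resize(p[165:240,250:320],None,fx=7,fy=7,interpolation=cv2.INTER_CUBIC))
for n,(u0,u1,v0,v1) in dict(top=(250,320,165,240),scene=(225,275,160,240)).items():
    d=np.load(n+".npy");c=robot.camera_params(n);v,u=np.mgrid[v0:v1,u0:u1];z=d[v0:v1,u0:u1]
    P=np.stack([(u-c["cx"])/c["fx"]*z,(v-c["cy"])/c["fy"]*z,z,np.ones_like(z)],-1)@c["world_from_camera"].T
    P=P[z>0][:,:3]; print(n,np.histogram(P[:,2],np.arange(0,.2,.01))[0])
    B=P[P[:,2]>.152]; r=cv2.minAreaRect((B[:,:2]*1000).astype(np.float32)); print(len(B),"mean",B.mean(0),"z",np.percentile(B[:,2],[10,50,90]),"rect",r)
    w,V=np.linalg.eigh(np.cov(B[:,:2].T));print("long axis deg",np.degrees(np.arctan2(V[1,1],V[0,1])))
    C=P[(P[:,2]>.118)&(P[:,2]<.134)]; print("cap top circle",cv2.minEnclosingCircle((C[:,:2]*1000).astype(np.float32)))
E
```

```text
top [2280   13   25   35  264  394   21   18   17   11   10   24  519   32
   14   39  209    0    0]
244 mean [ 0.51831932 -0.01294484  0.1613837 ] z [0.15954054 0.16153535 0.16317936] rect ((519.6957397460938, -13.428382873535156), (15.981916427612305, 62.041072845458984), 58.651180267333984)
long axis deg 148.5916304598338
cap top circle ((519.6463623046875, -13.233048439025879), 34.174339294433594)
scene [1326  244  114  109  251  182   64   69   67   80   50   73  217   30
   26   41   59    0    0]
93 mean [ 0.52636438 -0.01484601  0.15992739] z [0.15521461 0.16082569 0.16239932] rect ((522.6710815429688, -13.470808029174805), (16.169164657592773, 62.44349670410156), 58.817039489746094)
long axis deg 148.54421350109894
cap top circle ((520.5232543945312, -12.80582332611084), 34.57087326049805)
```

View pics/crop.png

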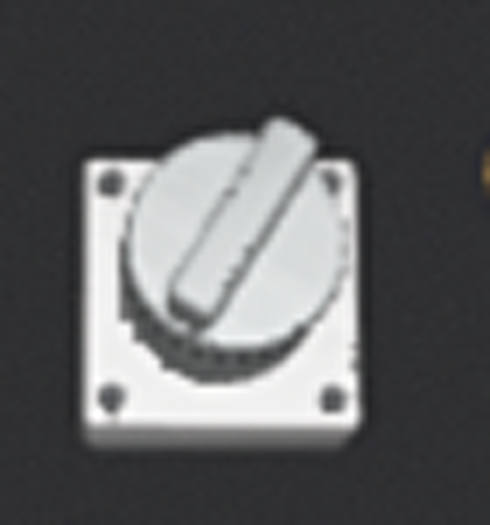

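The crop shows one straight bar on a round cap, centred at about (245,222), so this is the target. Its axis is at (0.520, -0.013), bar top 0.162, long axis at 148.6°. Tool yaw has to change by +132.4°, which leaves joint 6 room for the clockwise turn.

```bash
python3 -m pendant '[[0.325,0.66,0.06,0,0,0.37],[0.325,0.66,0.06,0,0,0.37],[0.325,0.66,0.06,0,0,0.37],[0.325,0.66,0.06,0,0,0.37],[0.325,0.66,0.06,0,0,0.37],[0.325,0.66,0.06,0,0,0.37],[0.325,0.66,0.06,0,0,0.37],[0.325,0.66,0.06,0,0,0.37],[0.325,0.66,0.06,0,0,0.37],[0.325,0.66,0.06,0,0,0.37],[0.325,0.66,0.06,0,0,0.37],[0.325,0.66,0.06,0,0,0.37],[0.325,0.66,0.06,0,0,0.37],[0.325,0.66,0.06,0,0,0.37]]' 1 40
cat > h.py <<'E'
from cell import robot
import numpy as np
from scipy.spatial.transform import Rotation as R
s=robot.sense();p=s["eef_pos"];M=R.from_quat(s["eef_rot"]).as_matrix()
print("t",s["clock"],"p",np.round(p,4),"yaw",np.degrees(np.arctan2(M[1,0],M[0,0])),"z",np.round(M[:,2],3),"q",np.round(s["qpos"],3))
print("F",np.round(s["ft_force"],1),"T",np.round(s["wrist_torque"],2),"gap",s["finger_gap"],s["gripper_force"])
print("to axis (units)",(np.array([.520,-.0133,.136])-p)/.5)
E
python3 h.py
```

```text
clock: 1.27
eef_pos: [0.3574, -0.3429, 0.2437]
eef_rot: [0.751, 0.66, -0.0, -0.0]
ft_force: [-0.7, 0.3, -0.0]
finger_gap: 0.091
gripper_force: 0.0
t 1.2667 p [ 0.3574 -0.3429  0.2437] yaw 82.65796456836159 z [-0.  0. -1.] q [-0.812  0.01   2.122 -0.     1.01  -0.684]
F [-0.7  0.3 -0. ] T [-0.04 -0.11 -0.07] gap 0.09100689769969354 0.0
to axis (units) [ 0.32519594  0.65924819 -0.21542793]
```

```bash
python3 -m pendant '[[0.325,0.659,-0.06,0,0,0.3664],[0.325,0.659,-0.06,0,0,0.3664],[0.325,0.659,-0.06,0,0,0.3664],[0.325,0.659,-0.06,0,0,0.3664],[0.325,0.659,-0.06,0,0,0.3664],[0.325,0.659,-0.06,0,0,0.3664],[0.325,0.659,-0.06,0,0,0.3664],[0.325,0.659,-0.06,0,0,0.3664],[0.325,0.659,-0.06,0,0,0.3664],[0.325,0.659,-0.06,0,0,0.3664],[0.325,0.659,-0.06,0,0,0.3664],[0.325,0.659,-0.06,0,0,0.3664],[0.325,0.659,-0.06,0,0,0.3664],[0.325,0.659,-0.06,0,0,0.3664]]'
python3 h.py; python3 - <<'E'
from cell import robot
import cv2
p,d=robot.grab_frame("wrist");cv2.imwrite("pics/wrist1.png",p[:,:,::-1])
E
```

```text
clock: 2.43
eef_pos: [0.5201, -0.0138, 0.214]
eef_rot: [0.271, 0.963, -0.0, -0.0]
ft_force: [-1.1, -0.5, 0.0]
finger_gap: 0.0914
gripper_force: 0.0
t 2.4333 p [ 0.5201 -0.0138  0.214 ] yaw 148.58288415986212 z [-0. -0. -1.] q [-0.071  0.094  2.095 -0.     0.953 -1.094]
F [-1.1 -0.5  0. ] T [ 0.05 -0.16  0.02] gap 0.09142776282067575 0.0
to axis (units) [-0.00017818  0.00100379 -0.15593071]
```

View pics/wrist1.png

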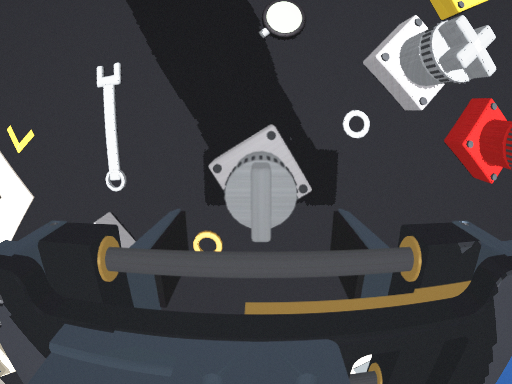

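The wrist view shows the bar at (261,200), upright in the picture and midway between the fingers at about (175,250) and (350,250). It is aligned, so I'll descend and then close.

```bash
python3 -m pendant '[[0,0.001,-0.05,0,0,0],[0,0.001,-0.1,0,0,0],[0,0.001,-0.13,0,0,0],[0,0.001,-0.156,0,0,0],[0,0.001,-0.156,0,0,0],[0,0.001,-0.156,0,0,0]]' 1 && python3 h.py && python3 -m pendant '[[0,0,0,0,0,0],[0,0,0,0,0,0],[0,0,0,0,0,0],[0,0,0,0,0,0],[0,0,0,0,0,0],[0,0,0,0,0,0],[0,0,0,0,0,0],[0,0,0,0,0,0],[0,0,0,0,0,0],[0,0,0,0,0,0]]' -1 40 && python3 h.py
```

```text
clock: 2.98
eef_pos: [0.52, -0.0127, 0.1359]
eef_rot: [0.27, 0.963, -0.0, -0.0]
ft_force: [0.1, -0.2, 0.4]
finger_gap: 0.0915
gripper_force: 0.0
t 2.9833 p [ 0.52   -0.0127  0.1359] yaw 148.6802328512135 z [-0.001  0.    -1.   ] q [-0.069  0.214  2.131  0.     0.798 -1.093]
F [ 0.1 -0.2  0.4] T [ 0.13 -0.19  0.  ] gap 0.09149643835295873 0.0
to axis (units) [-2.74498294e-05 -1.19015405e-03  2.72977786e-04]
clock: 3.82
eef_pos: [0.5203, -0.0122, 0.1359]
eef_rot: [0.269, 0.963, -0.0, -0.0]
ft_force: [-1.0, -0.2, -0.7]
finger_gap: 0.027
gripper_force: 0.0
t 3.8167 p [ 0.5203 -0.0122  0.1359] yaw 148.7558508698668 z [-0. -0. -1.] q [-0.068  0.214  2.131 -0.     0.797 -1.094]
F [-1.  -0.2 -0.7] T [ 0.03 -0.09 -0.03] gap 0.027032182714245765 0.0
to axis (units) [-0.0006215  -0.00218123  0.00020461]
```

```bash
python3 -m pendant '[[0,0,0,0,0,0],[0,0,0,0,0,0],[0,0,0,0,0,0],[0,0,0,0,0,0],[0,0,0,0,0,0]]' && python3 h.py
```

```text
clock: 4.23
eef_pos: [0.5203, -0.0123, 0.1359]
eef_rot: [0.269, 0.963, -0.0, -0.0]
ft_force: [-1.9, -3.0, 1.2]
finger_gap: 0.0157
gripper_force: 40.0
t 4.2333 p [ 0.5203 -0.0123  0.1359] yaw 148.75559608729122 z [-0. -0. -1.] q [-0.068  0.214  2.131 -0.     0.797 -1.094]
F [-1.9 -3.   1.2] T [-0.37  0.09 -0.02] gap 0.015656132771011622 39.99893009662628
to axis (units) [-0.00051612 -0.00198767  0.00017499]
```

Gripped at 15.7 mm with 40 N. I'll turn clockwise (negative about z) by 40° and follow the thread down.

```bash
python3 -m pendant '[[0,0,-0.0005,0,0,-0.0278],[0,0,-0.0009,0,0,-0.0556],[0,0,-0.0014,0,0,-0.0833],[0,0,-0.0019,0,0,-0.1111],[0,0,-0.0024,0,0,-0.1389],[0,0,-0.0028,0,0,-0.1667],[0,0,-0.0033,0,0,-0.1944],[0,0,-0.0038,0,0,-0.2222],[0,0,-0.0038,0,0,-0.2222],[0,0,-0.0038,0,0,-0.2222]]' && python3 h.py
```

```text
clock: 5.07
eef_pos: [0.5195, -0.0128, 0.134]
eef_rot: [0.583, 0.813, -0.001, -0.0]
ft_force: [-7.8, -10.1, 8.3]
finger_gap: 0.0155
gripper_force: 40.0
t 5.0667 p [ 0.5195 -0.0128  0.134 ] yaw 108.74401742586109 z [-0.002 -0.001 -1.   ] q [-6.900e-02  2.170e-01  2.132e+00 -2.000e-03  7.950e-01 -3.950e-01]
F [ -7.8 -10.1   8.3] T [-1.71  1.21 -0.09] gap 0.015460213955778908 40.0003319978714
to axis (units) [ 0.00097865 -0.0009207   0.00397911]
```

```bash
python3 -m pendant '[[0,0,-0.0003,0,0,-0.0167],[0,0,-0.0006,0,0,-0.0333],[0,0,-0.0008,0,0,-0.05],[0,0,-0.0008,0,0,-0.05]]' && python3 h.py; python3 -m pendant '[[0,0,-0.0003,0,0,-0.0167],[0,0,-0.0006,0,0,-0.0333],[0,0,-0.0006,0,0,-0.0333]]' && python3 h.py
```

```text
clock: 5.4
eef_pos: [0.5193, -0.0129, 0.1336]
eef_rot: [0.645, 0.764, -0.001, -0.001]
ft_force: [-9.1, -10.2, 8.0]
finger_gap: 0.0158
gripper_force: 40.0
t 5.4 p [ 0.5193 -0.0129  0.1336] yaw 99.59619018550531 z [-0.002 -0.001 -1.   ] q [-6.900e-02  2.170e-01  2.132e+00 -2.000e-03  7.940e-01 -2.350e-01]
F [ -9.1 -10.2   8. ] T [-1.93  1.47 -0.13] gap 0.01582631406488897 40.00094711780548
to axis (units) [ 0.00138837 -0.00084371  0.00481719]
clock: 5.65
eef_pos: [0.5192, -0.0129, 0.1333]
eef_rot: [0.684, 0.729, -0.001, -0.0]
ft_force: [-10.5, -9.8, 10.3]
finger_gap: 0.0158
gripper_force: 40.1
t 5.65 p [ 0.5192 -0.0129  0.1333] yaw 93.67609216269297 z [-0.003 -0.001 -1.   ] q [-6.900e-02  2.180e-01  2.132e+00 -2.000e-03  7.940e-01 -1.310e-01]
F [-10.5  -9.8  10.3] T [-1.79  1.66  0.83] gap 0.01582460667814369 40.052490234375
to axis (units) [ 0.00165258 -0.00073589  0.00537306]
```

Torque about z has jumped to 0.83 N m after 55°, so the stop has been reached. I'll give it a small extra push to confirm.

```bash
python3 -m pendant '[[0,0,-0.0001,0,0,-0.008],[0,0,-0.0001,0,0,-0.014],[0,0,-0.0001,0,0,-0.014]]' && python3 h.py
```

```text
clock: 5.9
eef_pos: [0.5192, -0.013, 0.1333]
eef_rot: [0.699, 0.715, -0.002, -0.0]
ft_force: [-10.7, -9.7, 11.5]
finger_gap: 0.0166
gripper_force: 41.3
t 5.9 p [ 0.5192 -0.013   0.1333] yaw 91.36193741882245 z [-0.003 -0.002 -1.   ] q [-0.069  0.218  2.132 -0.003  0.794 -0.09 ]
F [-10.7  -9.7  11.5] T [-1.9   1.75  1.6 ] gap 0.016613812749400582 41.30428075790405
to axis (units) [ 0.00162003 -0.00064612  0.00536005]
```

The stop is confirmed: 1.6 N m, with the bar starting to wedge the pads apart. I'll release and retreat upwards.

```bash
python3 -m pendant '[[0,0,0,0,0,0],[0,0,0,0,0,0],[0,0,0,0,0,0],[0,0,0,0,0,0],[0,0,0,0,0,0],[0,0,0,0,0,0],[0,0,0,0,0,0],[0,0,0,0,0,0],[0,0,0,0,0,0],[0,0,0,0,0,0]]' 1 && python3 -m pendant '[[0,0,0.05,0,0,0],[0,0,0.1,0,0,0],[0,0,0.16,0,0,0],[0,0,0.2,0,0,0],[0,0,0.24,0,0,0],[0,0,0.24,0,0,0],[0,0,0.24,0,0,0]]' && python3 h.py; python3 - <<'E'
from cell import robot
import cv2,numpy as np
p,d=robot.grab_frame("scene");cv2.imwrite("pics/scene2.png",cv2.resize(p[110:270,110:390],None,fx=2.5,fy=2.5)[:,:,::-1])
c=robot.camera_params("scene");v,u=np.mgrid[160:240,225:275];z=d[160:240,225:275]
P=(np.stack([(u-c["cx"])/c["fx"]*z,(v-c["cy"])/c["fy"]*z,z,np.ones_like(z)],-1)@c["world_from_camera"].T)[z>0][:,:3]
B=P[(P[:,2]>.15)&(P[:,2]<.166)];w,V=np.linalg.eigh(np.cov(B[:,:2].T));print(len(B),"long axis",np.degrees(np.arctan2(V[1,1],V[0,1])),np.percentile(B[:,2],[50,90]),cv2.minAreaRect((B[:,:2]*1000).astype(np.float32)))
E
```

```text
clock: 6.73
eef_pos: [0.5203, -0.0122, 0.1333]
eef_rot: [0.699, 0.715, 0.0, 0.0]
ft_force: [0.7, -1.1, 0.3]
finger_gap: 0.0802
gripper_force: 0.0
clock: 7.32
eef_pos: [0.5208, -0.0122, 0.2541]
eef_rot: [0.699, 0.715, 0.001, 0.001]
ft_force: [0.7, -0.4, -0.8]
finger_gap: 0.091
gripper_force: 0.0
t 7.3167 p [ 0.5208 -0.0122  0.2541] yaw 91.24675375635215 z [ 0.002 -0.    -1.   ] q [-0.068  0.042  2.068  0.     1.03  -0.09 ]
F [ 0.7 -0.4 -0.8] T [-0.08 -0.09 -0.  ] gap 0.09101869000716953 0.0
to axis (units) [-0.00153858 -0.00214029 -0.23621024]
124 long axis 93.39052697458573 [0.15738641 0.15981983] ((521.0640869140625, -12.832330703735352), (20.06749153137207, 61.492679595947266), 3.199162483215332)
```

View pics/scene2.png

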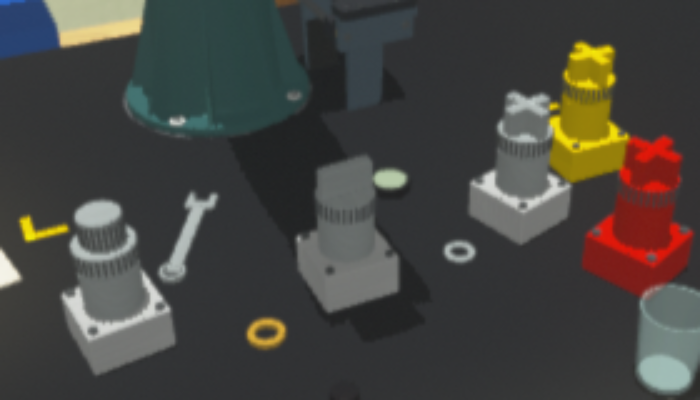

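The bar at (345,180) now lies at about 93°, a turn of 55° that held after release. The gripper is clear, and the round and cross caps at (98,215) and (527,105) look untouched.

```bash
python3 -c "
from cell import robot
print(robot.finish_job())"
```

```text
the job is handed in; nothing more can be done
None
```

The bar cap is screwed clockwise about 55° to its hard stop and released, the round-knob and cross-grip caps were not touched, and the job is handed in (no verdict was shown).

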